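Scan the bottle, then open its safety cap

TASK

Pick up the yellow hand scanner, aim its dark red window squarely at the barcode on the robot side of the amber bottle with the red cap, from about 10 cm, hold it steady there for a full second, and lay it back flat on the middle of its grey mat. Then open that bottle's push-and-turn cap: press the cap firmly down against its spring, keep it down while twisting it about 65 degrees anticlockwise (seen from above), and lift it straight off. Finish while still holding the cap in the gripper, upright, its rim about 8 cm above the bottle's mouth, and leave the blue bottle with the white cap and everything else on the counter where they are.

Things in the scene. Friction and masses are not known exactly. Their poses are not given: they have to be found in the camera images.
- scanner: yellow stick-shaped barcode scanner with black nose and grey rubber middle, 130 long (x) x 32 wide (y) x 24 high, about 110 g, lying on the grey mat. Origin: centre of its underside, 65 from either end. x points out of the nose (where it looks), z up. Grasp across its 32 mm width at the middle
- window (a point): centre of the scanner's dark red window, on the nose's end face: 65 mm ahead of the scanner's origin along x and 12 mm above its underside. It looks along +x of the scanner. Good reading distance 50 to 150 mm, on a line that passes within 15 mm of the barcode's centre, within 30 degrees of square on
- mat: grey rubber mat, 210 (x) x 130 (y) x 3 mm, stuck to the counter; origin at the centre of its underside, so its upper face is 3 mm higher. At the start the scanner lies in its middle, roughly along its length
- bottle: amber (orange-brown) square bottle (76 x 76 mm, shoulders at 125 to 152 mm) clamped on a fixed steel stand 110 x 110 x 12 mm; it cannot move. Origin: centre of the stand's underside, on the counter; z up. Its front with the white barcode label faces its own -x, which is within 20 degrees of world -x. It and the blue bottle may stand either way round, left or right
- barcode (a point): centre of the barcode on the amber bottle's flat front, 39 mm from the bottle's axis and 75 mm above the counter; the bottle's -x axis points straight out of the label
- mouth (a point): top of the amber bottle's neck, on its axis, 188 mm above the counter; at first hidden in the cap. Two hooks on the neck hold two lugs inside the cap in notches: not pressed, the cap stops after a few degrees of turn; clockwise and upward it is blocked. Pressed, it is free of the hooks after 50 degrees anticlockwise: turn 60 to 80 from its seated place, then lift
- cap: red ribbed round safety cap, 50 mm in diameter, 34 high, hollow, 30 g, seated on the amber bottle; grasp across any diameter. Origin: centre of its lower rim, 165 mm above the counter when seated (top at 199 mm); z up. A spring pushes it up: 4 N to start it moving, 8 N at 5 mm down, hard stop at 7 mm. Kept 4 to 6.5 mm down it turns freely anticlockwise (positive about z)
- other_bottle: the same square bottle and stand in blue with a smooth white cap of 50 mm, top at 199 mm; fixed; to be left alone. Origin: centre of the stand's underside
- jar: pale jar with a grey lid, 72 mm in diameter, 100 high, loose; origin centre of its underside
- cup: white plastic measuring cup, 72 mm in diameter, 70 high, loose; origin centre of its underside
- brush: wooden-handled grey brush lying on the counter, loose; origin on its underside
- tin: tin with a green label, 68 mm in diameter, 85 high, loose; origin centre of its underside
- soap: pale green bar of soap, 85 x 55 x 30 mm, loose; origin centre of its underside
- sprayer: white spray bottle with blue head, 68 mm in diameter, 185 high, loose; origin centre of its underside
Things that resemble listed ones, but are neither listed nor needed, are in the scene too. Of the things that look like the bottle, the middle-sized one is meant. There is more than one size of the cap; the one meant has the size given above.

How it is judged:
By the outcome, as a careful person would: the job done as asked, in the order asked, and still so for the second after the job is handed in, while the arm keeps its last pose, push and grip.
It also fails if it takes over 58 s, if anything falls off the work surface, if the arm or the gripper's body presses on something with over 40 N, if the wrist force passes 120 N, or if a joint passes its speed limit or range.

ROBOT

A 6-joint arm with a two-finger parallel gripper is mounted at the origin on the work surface. World frame = base frame: x ahead of the robot, y to its left, z up, the work surface at z = 0. Lengths are in m, angles in rad, forces in N, time in s.
With the tool pointing down it reaches from about 0.275 to 0.85 m from the base axis. Payload 5.2 kg.
Tool frame: the origin (TCP) lies at the very end of the fingers, on their centre line; the grasp point (between the pads) lies 19 mm behind it; z points along the fingers, y is the line along which they close (so a half turn about z gives the same grasp; the last joint's range is limited). The gripper opens to 85 mm and grips with 20 to 120 N. Pads are 22 mm wide; open, the fingers measure 114 mm over their backs; the gripper's body (76 mm by 85 mm) begins 54 mm behind the grasp point. The pads swing forward as they close: fully open they stand 13 mm farther back than shut.
Start: joints at [0.967, 0.259, 1.535, -0, 1.348, -0.203], TCP at [0.215, 0.506, 0.231] pointing down, gripper open.
Joint ranges: [-3.14, 3.14], [-0.91, 2.08], [0.19, 2.58], [-1.22, 4.36], [0.22, 2.71], [-3.12, 3.12]. Speed limits (rad/s): [2.57, 2.57, 3.14, 3.14, 3.14, 3.14].

INTERFACE

Orientations are given as a rotation vector (axis times angle).
In Python, from bench import get_state, vision, manip gives the robot as it stands.
- The arm moves only by the tool send_rows, never from a script. Its argument "targets" is a list of rows, each a list of 7 numbers: the shift along the tool's x, y, z in mm, then the turn, a rotation vector about the tool's x, y, z in degrees, then the finger opening in mm, from 0 to 85.4. A call has 1 to 20 rows; each row shifts and turns the commanded pose from where the row before left it, along the tool's axes as they then stand; what a row does not reach is not made up. A row lasts 1/8 s, in which the tool goes at most 62.5 mm and 10.7 degrees, less where a joint would pass 70% of its speed; a pose out of reach is approached as far as the arm can. A call is refused whole if a number of a shift passes 62.5 or a number of a turn 10.7, either way. A call with a gripper value outside its range is refused whole. The fingers move at their own pace and stop on an object; "squeeze" is the grip in N (left out, the last holds). Time passes only in rows, so rows that do not move let the fingers close. It gives the time, the measured TCP pose, the force, the opening and the grip force at its end, in the units of the state.
- get_state(): the state, without advancing time (a new reading comes with each control period).
- vision.camera(name): name is "side" or "top" or "wrist"; returns a dict with "pixels" (420x560x3 uint8, red, green, blue), "vertical_fov" (degrees; the focal length in pixels is half the picture's height over the tangent of half this angle, whatever the lens; pixels are square), "cx", "cy" (the principal point, pixels), "dist_coeffs" ([k1, k2, p1, p2, k3] as OpenCV has them; the pictures are not rectified), "R" (3x3) and "t" (3): a world point X has camera coordinates R X + t; the wrist camera has in their place "tool_from_camera" (4x4, takes a point from camera to tool coordinates, whose origin is the TCP and whose axes are the flange's). Camera axes: x right, y down, z forward; pixel columns grow to the right and rows downward; lengths in m; the calibration is good to about 2 mm. A picture is of the moment at which its call begins: read the wrist's pose just before it. There is no depth.
- manip.close_job(): hands the job in; it is judged then, once.
The state is a dict: "t": time; "joint_positions": joint angles; "qvel": joint speeds; "effort": joint torques, N m; "eef_pos": TCP position; "eef_rot": TCP orientation; "force": force on the tool from outside, world axes, zero at the start; "torque": the same for the moment, N m; "finger_gap": finger opening in m; "finger_force": force on a finger pad.
Only numpy, scipy, OpenCV 4.12 (cv2) and the standard library are available. Lean on these libraries where they do the work, as an engineer would, in place of code of your own. Each camera call takes 0.05 s, during which the arm holds its last target. There are 200 camera calls.

## Working session

There is one attempt and no reset: what is moved stays moved. The work goes in short steps, Python scripts to look and compute and a tool call to move; the robot and the scene stay as the last step left them, time stands still between calls to the robot, and variables do not carry over. Pictures are saved under pics/ and viewed, at most 13 in all, crops included, and the job is handed in when it is done.

Besides the shell and the picture viewer there is one more tool, called after "Request:" by a JSON object that holds its "api" and its "payload", one argument or row to a line. send_rows: Moves the arm, as the interface text tells. Its arguments: {"type":"object","properties":{"targets":{"type":"array","items":{"type":"array","items":{"type":"number"}}},"squeeze":{"type":"number"}},"required":["targets"]}

```bash
mkdir -p pics; ls
python3 - <<'E'
from bench import get_state, vision
import cv2,pickle
print(get_state())
d={}
for n in("side","top","wrist"):
    c=vision.camera(n); d[n]=c; cv2.imwrite(f"pics/{n}0.png",c["pixels"][...,::-1])
    print({k:v for k,v in c.items() if k!="pixels"})
pickle.dump(d,open("c0.pkl","wb"))
E
```

```text
pics
{'t': 0.0, 'joint_positions': array([ 9.67222842e-01,  2.59357665e-01,  1.53607779e+00,  3.22170170e-05,
        1.34805066e+00, -2.02797948e-01]), 'qvel': array([ 0.0002854 , -0.00039993, -0.0001612 , -0.0003875 , -0.00078715,
        0.00063689]), 'effort': array([ 1.91560735e-03, -4.46042812e+01, -2.90570855e+01,  1.14191753e-04,
        1.19594426e-02, -2.72848615e-05]), 'eef_pos': array([0.21422712, 0.50597779, 0.23046896]), 'eef_rot': array([-6.25189130e-01, -3.07796797e+00,  2.71572032e-03]), 'force': array([-0.07976797,  1.28628273,  0.26058909]), 'torque': array([ 0.00835343, -0.02091864,  0.0105542 ]), 'finger_force': 0.0, 'finger_gap': 0.08560840175134267}
{'vertical_fov': 53.025390246625705, 'cx': 271.8973312877748, 'cy': 213.60349134452815, 'dist_coeffs': array([-0.0606423,  0.       ,  0.       ,  0.       ,  0.       ]), 'R': array([[ 0.78863586, -0.61469988,  0.01405488],
       [-0.34955673, -0.46703846, -0.81221005],
       [ 0.50582959,  0.63562499, -0.58319576]]), 't': array([-0.50744366,  0.29292611,  1.12683715])}
{'vertical_fov': 42.195492368492424, 'cx': 
[... 173 characters left out ...]
 0.00160336],
       [-0.98086901,  0.01112102, -0.19435101],
       [ 0.19431973, -0.00383781, -0.98093074]]), 't': array([-0.07335565,  0.57718007,  1.86780345])}
{'vertical_fov': 71.1767643627262, 'cx': 272.2003786635354, 'cy': 214.6567594553574, 'dist_coeffs': array([-0.00126036,  0.        ,  0.        ,  0.        ,  0.        ]), 'tool_from_camera': array([[ 3.28912101e-04, -9.48429792e-01, -3.16987099e-01,
         8.19028142e-02],
       [ 9.99995163e-01, -6.68437639e-04,  3.03758949e-03,
         4.58183146e-04],
       [-3.09282648e-03, -3.16986565e-01,  9.48424985e-01,
        -1.42021252e-01],
       [ 0.00000000e+00,  0.00000000e+00,  0.00000000e+00,
         1.00000000e+00]])}
```

View pics/side0.png

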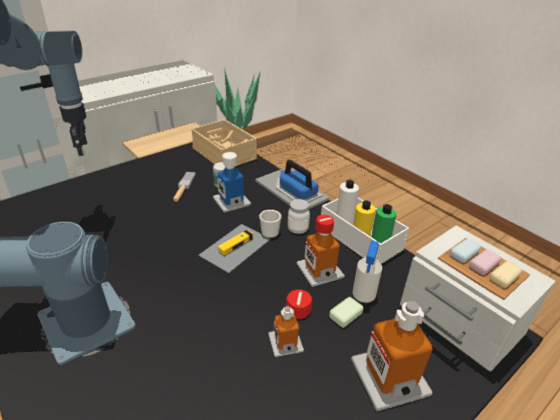

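View pics/top0.png

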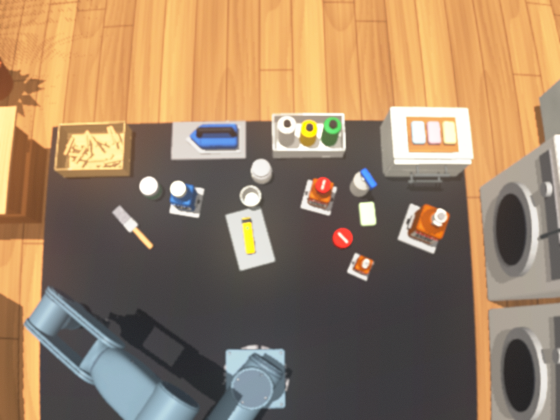

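The side view shows the amber bottle with its red cap at (323,225), the scanner on its mat at (235,243) and the blue bottle at (230,185). In the top view they are at (322,187), (248,237) and (182,190). I'll zoom in next.

Run:
```python
import cv2,numpy as np
s=cv2.imread("pics/side0.png");t=cv2.imread("pics/top0.png")
f=lambda i,x,y,w,h,k:cv2.resize(i[y:y+h,x:x+w],(w*k,h*k),interpolation=cv2.INTER_CUBIC)
a=f(t,220,165,130,110,6)   # 780x660
a=f(t,222,170,66,100,6); b=f(t,296,170,66,50,6); c=f(s,290,210,66,50,6)
a1=np.hstack([a,np.vstack([b,c])]); cv2.imwrite("pics/z1.png",a1)
cv2.imwrite("pics/z2.png",np.hstack([f(s,195,215,80,60,5),f(s,285,205,70,60+20,5)[:300]]))
```

```text
(no output)
```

View pics/z1.png

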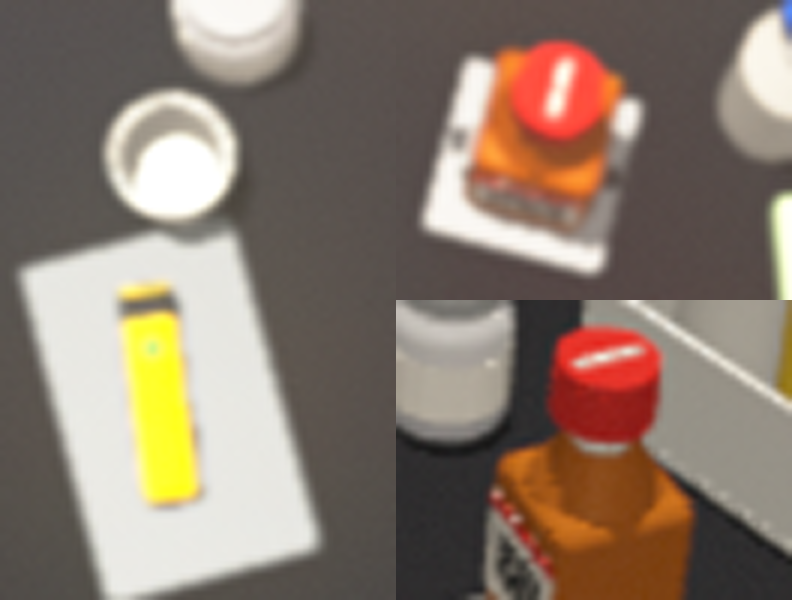

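View pics/z2.png

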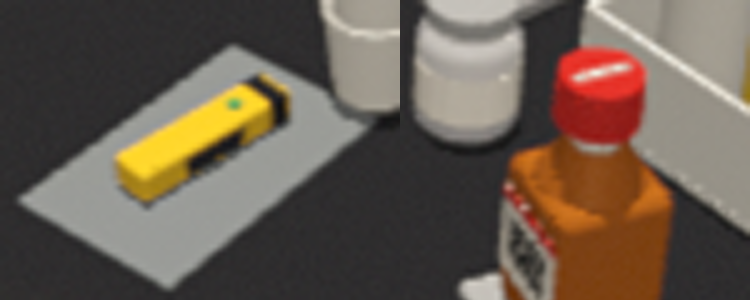

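The scanner's nose (black band) is at the far +x end. The mat, stand and cap corners can all be read from the crops.

```bash
cat > h.py <<'E'
import numpy as np,cv2
from scipy.spatial.transform import Rotation as R
def K(c):
    f=210/np.tan(np.radians(c["vertical_fov"]/2)); return np.array([[f,0,c["cx"]],[0,f,c["cy"]],[0,0,1.]])
def w2c(c,st=None):
    if "R" in c: return c["R"],c["t"]
    T=np.eye(4);T[:3,:3]=R.from_rotvec(st["eef_rot"]).as_matrix();T[:3,3]=st["eef_pos"]
    M=np.linalg.inv(T@c["tool_from_camera"]); return M[:3,:3],M[:3,3]
def onplane(c,px,z,st=None):
    r,t=w2c(c,st); u=cv2.undistortPoints(np.array(px,float).reshape(-1,1,2),K(c),c["dist_coeffs"])[:,0]
    d=np.c_[u,np.ones(len(u))]@r; o=-r.T@t
    return o+d*((z-o[2])/d[:,2])[:,None]
def proj(c,X,st=None):
    r,t=w2c(c,st); return cv2.projectPoints(np.array(X,float).reshape(-1,3),cv2.Rodrigues(r)[0],t,K(c),c["dist_coeffs"])[0][:,0]
def delta(st,pos,rot):  # to desired TCP pose -> tool-frame shift mm, turn deg
    r=R.from_rotvec(st["eef_rot"]); return r.inv().apply(np.array(pos)-st["eef_pos"])*1e3,np.degrees((r.inv()*rot).as_rotvec())
def down(yaw): # tool z down, y axis (closing) at world angle yaw
    y=np.array([np.cos(yaw),np.sin(yaw),0]);z=np.array([0,0,-1.]);return R.from_matrix(np.c_[np.cross(y,z),y,z])
E
python3 - <<'E'
import pickle;from h import *
d=pickle.load(open("c0.pkl","rb"));T=d["top"];S=d["side"]
np.set_printoptions(precision=4,suppress=True)
g=lambda p,ox,oy,k:np.array(p,float)/k-0.5+0.5/k+[ox,oy]
sc=onplane(T,g([(118,287),(178,283),(200,498),(145,505)],222,170,6),.027)
mt=onplane(T,g([(20,270),(238,230),(320,548),(108,600)],222,170,6),.003)
st=onplane(T,g([(72,58),(246,105),(207,272),(28,228)],296,170,6),.012)
cap=onplane(T,g([(164,90)],296,170,6),.199)
caps=onplane(S,g([(202,70)],285,205,5),.199)
for n,q in(("scan",sc),("mat",mt),("stand",st)):
    print(n,q.mean(0),[np.linalg.norm(q[i]-q[i-1]).round(4) for i in range(4)],[np.degrees(np.arctan2(*(v)[1::-1])).round(1) for v in (q[0]-q[3],q[1]-q[2],q[0]-q[1],q[3]-q[2])])
print(cap,caps)
ss=onplane(S,g([(118,158),(155,180),(290,97),(262,75)],195,215,5),.027);print("scan side",ss,ss.mean(0))
ms=onplane(S,g([(18,200),(235,43),(385,130),(170,288)],195,215,5),.003);print(ms.mean(0))
E
```

```text
scan [0.5048 0.019  0.027 ] [np.float64(0.1323), np.float64(0.036), np.float64(0.1301), np.float64(0.0328)] [np.float64(6.9), np.float64(5.5), np.float64(93.2), np.float64(96.7)]
mat [0.4976 0.0136 0.003 ] [np.float64(0.2079), np.float64(0.1346), np.float64(0.2001), np.float64(0.1301)] [np.float64(14.9), np.float64(13.8), np.float64(100.0), np.float64(103.3)]
stand [ 0.644  -0.2371  0.012 ] [np.float64(0.1099), np.float64(0.1102), np.float64(0.1072), np.float64(0.1114)] [np.float64(-15.4), np.float64(-14.7), np.float64(73.9), np.float64(75.3)]
[[ 0.6437 -0.2365  0.199 ]] [[ 0.6479 -0.2341  0.199 ]]
scan side [[ 0.4432  0.0243  0.027 ]
 [ 0.4504 -0.0081  0.027 ]
 [ 0.5684  0.0091  0.027 ]
 [ 0.5672  0.0398  0.027 ]] [0.5073 0.0163 0.027 ]
[0.5017 0.0128 0.003 ]
```

Run:
```python
import pickle;from h import *;from bench import get_state
d=pickle.load(open("c0.pkl","rb"));T=d["top"]
np.set_printoptions(precision=3,suppress=True)
print(onplane(T,[(343,238),(362,265),(360,185),(367,213),(250,197),(261,172),(186,200)],.02))
a,b=delta(get_state(),[.506,.018,.13],down(np.radians(96.5)));print(a,b)
```

```text
[[ 0.491 -0.32   0.02 ]
 [ 0.393 -0.385  0.02 ]
 [ 0.686 -0.39   0.02 ]
 [ 0.581 -0.411  0.02 ]
 [ 0.645  0.013  0.02 ]
 [ 0.739 -0.028  0.02 ]
 [ 0.637  0.246  0.02 ]]
[-459.03  -335.497  100.984] [ -0.07   -0.037 -29.462]
```

Request:
{"api": "send_rows", "payload": {
  "targets": [
    [-20,-15,4,0,0,0,85],
    [-38,-28,8,0,0,0,85],
    [-42,-30,9,0,0,0,85],
    [-42,-30,9,0,0,0,85],
    [-42,-30,9,0,0,0,85],
    [-42,-31,9,0,0,0,85],
    [-42,-31,9,0,0,0,85],
    [-42,-31,9,0,0,0,85],
    [-42,-31,9,0,0,0,85],
    [-42,-31,9,0,0,0,85],
    [-38,-28,9,0,0,0,85],
    [-27,-20,8,0,0,0,85],
    [0,0,0,0,0,-9.8,85],
    [0,0,0,0,0,-9.8,85],
    [0,0,0,0,0,-9.8,85],
    [0,0,0,0,0,0,85],
    [0,0,0,0,0,0,85]
  ]
}}

```text
t: 2.28
eef_pos: [0.506, 0.018, 0.1302]
eef_rot: [0.171, -3.137, -0.0]
force: [-0.5, -0.6, 0.1]
finger_gap: 0.0849
finger_force: 0.0
```

Run:
```python
import pickle;from h import *;from bench import get_state,vision
s=get_state();c=vision.camera("wrist");pickle.dump((s,c),open("w1.pkl","wb"))
print(s["t"],s["eef_pos"],s["eef_rot"],s["joint_positions"])
cv2.imwrite("pics/w1.png",c["pixels"][...,::-1])
```

```text
2.275 [0.50599856 0.01802681 0.13020422] [ 1.71319824e-01 -3.13667418e+00 -8.48021852e-05] [-1.85004539e-01  2.75258432e-01  1.77985764e+00 -5.98274181e-06
  1.08672580e+00 -1.86492626e+00]
```

View pics/w1.png

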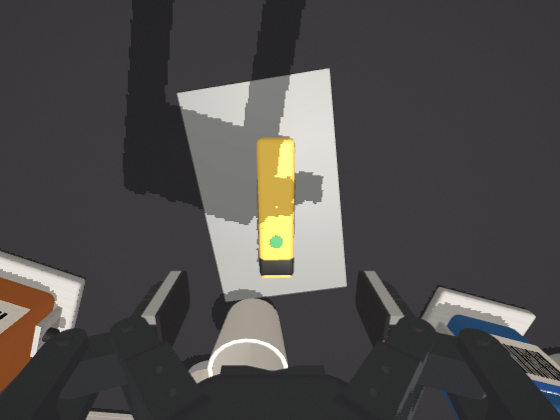

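The wrist view shows the nose's black band at (277,268), the tail at (277,139), and the mat corners at (178,93), (330,69), (346,286) and (226,300).

Run:
```python
import pickle;from h import *
s,c=pickle.load(open("w1.pkl","rb"));np.set_printoptions(precision=4,suppress=True)
q=onplane(c,[(257,140),(295,139),(294,276),(261,277)],.027,s);m=onplane(c,[(178,93),(330,69),(346,286),(226,300)],.003,s)
for n,q in(("scan",q),("mat",m)):
    print(n,q,q.mean(0),[np.linalg.norm(q[i]-q[i-1]).round(4) for i in range(4)],[np.degrees(np.arctan2(*v[1::-1])).round(1) for v in (q[3]-q[0],q[2]-q[1])])
# segment scanner by yellow, check its min-area rect
h=cv2.cvtColor(c["pixels"],cv2.COLOR_RGB2HSV);k=cv2.inRange(h,(15,120,60),(40,255,255))
n,l,st,ce=cv2.connectedComponentsWithStats(k);i=1+st[1:,4].argmax();print(st[i],cv2.minAreaRect(np.argwhere(l==i)[:,::-1].astype(np.float32)))
```

```text
scan [[0.4443 0.0001 0.027 ]
 [0.4402 0.0307 0.027 ]
 [0.5653 0.0466 0.027 ]
 [0.5698 0.0156 0.027 ]] [0.5049 0.0233 0.027 ] [np.float64(0.1264), np.float64(0.0309), np.float64(0.1261), np.float64(0.0313)] [np.float64(7.0), np.float64(7.3)]
mat [[ 0.4149 -0.0711  0.003 ]
 [ 0.3826  0.0541  0.003 ]
 [ 0.585   0.1064  0.003 ]
 [ 0.6159 -0.0184  0.003 ]] [0.4996 0.0178 0.003 ] [np.float64(0.2078), np.float64(0.1293), np.float64(0.2091), np.float64(0.1285)] [np.float64(14.7), np.float64(14.5)]
[ 257  137   38  124 3522] ((275.5, 198.5), (123.0, 37.0), 90.0)
```

Request:
{"api": "send_rows", "payload": {
  "targets": [
    [0.5,3,20,0,0,-0.7,70],
    [0,0,30,0,0,0,70],
    [0,0,30,0,0,0,70],
    [0,0,23,0,0,0,70],
    [0,0,13,0,0,0,70],
    [0,0,7,0,0,0,70],
    [0,0,0,0,0,0,70]
  ]
}}

```text
t: 3.2
eef_pos: [0.5054, 0.0209, 0.0074]
eef_rot: [0.195, -3.136, -0.0]
force: [-0.2, 0.7, -0.1]
finger_gap: 0.0701
finger_force: 0.0
```

Request:
{"api": "send_rows", "payload": {
  "targets": [
    [0,0,0,0,0,0,20],
    [0,0,0,0,0,0,20],
    [0,0,0,0,0,0,20],
    [0,0,0,0,0,0,20],
    [0,0,0,0,0,0,20],
    [0,0,0,0,0,0,20],
    [0,0,0,0,0,0,20],
    [0,0,0,0,0,0,20]
  ],
  "squeeze": 40
}}

```text
t: 4.2
eef_pos: [0.5059, 0.0208, 0.0082]
eef_rot: [-0.195, 3.134, -0.001]
force: [-0.8, 0.3, 6.8]
finger_gap: 0.0311
finger_force: 41.3
```

Request:
{"api": "send_rows", "payload": {
  "targets": [
    [0,0,-5,0,0,0,20],
    [0,0,-15,0,0,0,20],
    [0,0,-20,0,0,0,20],
    [0,0,-15,0,0,0,20],
    [0,0,-5,0,0,0,20],
    [4.5,-12,0,0,0,0,20],
    [10,-24,0,0,0,0,20],
    [12,-27,0,0,0,0,20],
    [12,-27,0,0,0,0,20],
    [12,-28,0,0,0,0,20],
    [11,-27,0,0,0,0,20],
    [9,-24,0,0,0,0,20],
    [7,-17,0,0,0,0,20],
    [4,-8.5,0,0,0,0,20],
    [0,0,0,0,0,4,20],
    [0,0,0,0,0,7,20],
    [0,0,0,0,0,7,20],
    [0,0,0,0,0,4.2,20],
    [0,0,0,0,0,0,20]
  ]
}}

```text
t: 6.58
eef_pos: [0.4484, -0.1817, 0.0671]
eef_rot: [-0.41, -3.114, -0.001]
force: [0.0, -0.2, -1.0]
finger_gap: 0.0309
finger_force: 40.4
```

Run:
```python
import pickle;from h import *;from bench import get_state,vision
s=get_state();d={n:vision.camera(n) for n in("wrist","side","top")};pickle.dump((s,d),open("w2.pkl","wb"))
print(s["t"],s["eef_pos"],s["eef_rot"],s["finger_gap"],s["joint_positions"])
f=lambda i,x,y,w,h,k:cv2.resize(i[y:y+h,x:x+w],(w*k,h*k),interpolation=cv2.INTER_CUBIC)
a=d["wrist"]["pixels"];b=f(d["side"]["pixels"],220,205,60*2,105,2);t=f(d["top"]["pixels"],250,165,120,105,2)
cv2.imwrite("pics/w2.png",np.hstack([a,np.vstack([b,t])])[...,::-1])
```

```text
6.575 [ 0.44837914 -0.18173319  0.067136  ] [-4.09793087e-01 -3.11424365e+00 -6.84581154e-04] 0.03091372109767843 [-6.16257114e-01  3.23587767e-01  1.90169951e+00  1.90053272e-04
  9.16953630e-01 -1.92549903e+00]
```

View pics/w2.png

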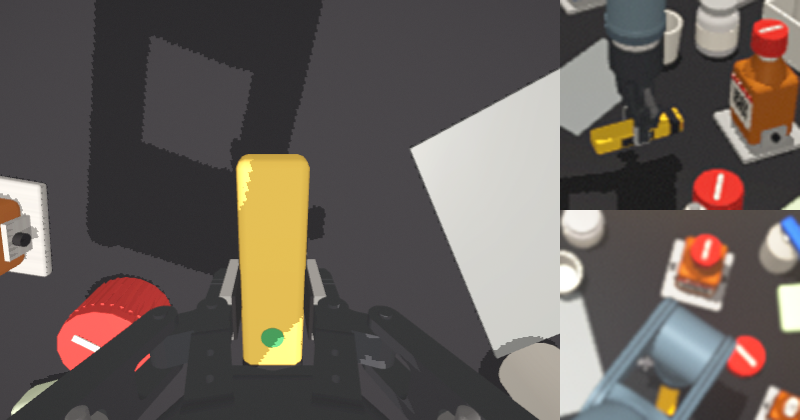

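Grip is good: the scanner's tail edge is at (237–309,155) and its nose points at the label. I'll check tilt against the projected model while holding.

Run:
```python
import pickle;from h import *
s,d=pickle.load(open("w2.pkl","rb"));np.set_printoptions(precision=1,suppress=True)
r=R.from_rotvec(s["eef_rot"]).as_matrix();y=r[:,1];x=np.array([y[1],-y[0],0]);print("scanner yaw",np.degrees(np.arctan2(x[1],x[0])))
for pitch in(-4,0,4):
  p=np.radians(pitch);xx=x*np.cos(p)+np.array([0,0,np.sin(p)]);zz=np.cross(xx,y);o=s["eef_pos"]+[0,0,-.0052]
  P=[o+a*xx+b*y+.024*zz for a in(-.065,.065) for b in(-.016,.016)]
  print(pitch,proj(d["wrist"],P,s).tolist(),proj(d["side"],P).round(1).tolist())
```

```text
scanner yaw -14.992595872492561
-4 [[230.3904262703243, 165.13784858621568], [309.59331327247014, 165.12648917935792], [242.6265136550258, 389.26306673206057], [298.4141342255465, 389.1301461391756]] [[238.1, 275.6], [234.3, 268.1], [281.2, 265.9], [276.7, 258.9]]
0 [[231.60997933446535, 159.04297610693527], [308.43758038623355, 159.03663639825396], [241.78047585470733, 394.45854846205737], [299.217570540231, 394.3187273786648]] [[237.5, 276.9], [233.7, 269.5], [280.7, 264.8], [276.3, 257.9]]
4 [[232.82351531073235, 154.01890353187804], [307.28921583540193, 154.01649863022035], [240.88441877103193, 399.3346455742513], [300.0677109147829, 399.18770285827475]] [[237.0, 278.3], [233.3, 270.8], [280.2, 263.8], [275.7, 256.9]]
```

Request:
{"api": "send_rows", "payload": {
  "targets": [
    [0,0,-1,0,0,0,20],
    [0,0,0,0,0,0,20],
    [0,0,0,0,0,0,20],
    [0,0,0,0,0,0,20],
    [0,0,0,0,0,0,20],
    [0,0,0,0,0,0,20],
    [0,0,0,0,0,0,20],
    [0,0,0,0,0,0,20],
    [0,0,0,0,0,0,20],
    [0,0,0,0,0,0,20],
    [0,0,0,0,0,0,20],
    [0,0,0,0,0,0,20]
  ]
}}

```text
t: 8.22
eef_pos: [0.4485, -0.1822, 0.0683]
eef_rot: [-0.412, -3.114, -0.0]
force: [-0.3, 0.4, -1.3]
finger_gap: 0.0314
finger_force: 40.4
```

Run:
```python
import pickle;from h import *;from bench import get_state,vision
s=get_state();c=vision.camera("side");a=c["pixels"].copy()
x0,y0,w,h,k=225,245,66,50,11
z=cv2.resize(a[y0:y0+h,x0:x0+w],None,fx=k,fy=k,interpolation=cv2.INTER_CUBIC)[...,::-1].copy()
r=R.from_rotvec(s["eef_rot"]).as_matrix();y=r[:,1];x=np.array([y[1],-y[0],0])
for pitch,col in((0,(255,255,0)),(4,(0,0,255))):
  p=np.radians(pitch);xx=x*np.cos(p)+np.array([0,0,np.sin(p)]);zz=np.cross(y,xx)*-1;o=s["eef_pos"]+[0,0,-.0052]+.012*zz*0
  for zt in(0,.024):
    P=[o+[0,0,.012]+e*xx+b*y+(zt-.012)*zz for e,b in((-.065,-.016),(-.065,.016),(.065,.016),(.065,-.016))]
    q=(proj(c,P)-[x0,y0]+.5)*k; cv2.polylines(z,[q.astype(np.int32)],True,col,1)
cv2.imwrite("pics/w3.png",z)
```

```text
(no output)
```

View pics/w3.png

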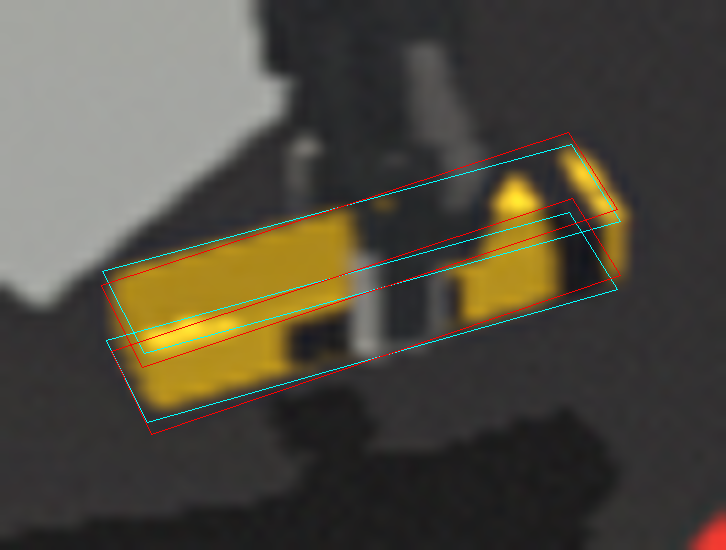

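Pitch is about 0° and the aim is right. It has now been held for over a second, so I'll take it back to the mat.

Request:
{"api": "send_rows", "payload": {
  "targets": [
    [0,0,0,0,0,-4,20],
    [0,0,0,0,0,-7,20],
    [0,0,0,0,0,-8,20],
    [0,0,0,0,0,-7,20],
    [0,0,0,0,0,-3.6,20],
    [-5,9,0,0,0,0,20],
    [-11,20,0,0,0,0,20],
    [-14,25,0,0,0,0,20],
    [-14,25,0,0,0,0,20],
    [-15,26,0,0,0,0,20],
    [-14,25,0,0,0,0,20],
    [-12,22,0,0,0,0,20],
    [-9,17,0,0,0,0,20],
    [-5,9.5,0,0,0,0,20],
    [0,0,10,0,0,0,20],
    [0,0,18,0,0,0,20],
    [0,0,16,0,0,0,20],
    [0,0,8,0,0,0,20],
    [0,0,4,0,0,0,20],
    [0,0,0,0,0,0,20]
  ]
}}

```text
t: 10.78
eef_pos: [0.4996, 0.0152, 0.0122]
eef_rot: [0.397, -3.116, -0.0]
force: [-0.2, 0.8, -1.9]
finger_gap: 0.0307
finger_force: 40.5
```

Request:
{"api": "send_rows", "payload": {
  "targets": [
    [0,0,2,0,0,0,20],
    [0,0,1.5,0,0,0,20],
    [0,0,0,0,0,0,20]
  ]
}}

```text
t: 11.15
eef_pos: [0.4996, 0.0154, 0.0089]
eef_rot: [-0.398, 3.116, -0.0]
force: [1.1, 0.3, -0.8]
finger_gap: 0.0309
finger_force: 40.5
```

Request:
{"api": "send_rows", "payload": {
  "targets": [
    [0,0,0.6,0,0,0,20],
    [0,0,0,0,0,0,20],
    [0,0,0,0,0,0,34],
    [0,0,0,0,0,0,38],
    [0,0,0,0,0,0,50],
    [0,0,0,0,0,0,60],
    [0,0,0,0,0,0,60],
    [0,0,0,0,0,0,60],
    [0,0,-10,0,0,0,60],
    [0,0,-30,0,0,0,80],
    [0,0,-50,0,0,0,80],
    [0,0,-60,0,0,0,80],
    [0,0,-50,0,0,0,80],
    [0,0,-30,0,0,0,80],
    [0,0,-10,0,0,0,80],
    [0,0,0,0,0,0,80]
  ]
}}

```text
t: 13.15
eef_pos: [0.4995, 0.0154, 0.2482]
eef_rot: [-0.397, 3.116, -0.0]
force: [-0.9, 0.4, -0.5]
finger_gap: 0.08
finger_force: 0.0
```

Run:
```python
import pickle;from h import *;from bench import get_state,vision
s=get_state();d={n:vision.camera(n) for n in("wrist","side","top")};pickle.dump((s,d),open("w4.pkl","wb"))
print(s["eef_pos"],s["eef_rot"],s["joint_positions"])
cv2.imwrite("pics/w4.png",d["wrist"]["pixels"][...,::-1])
a,b=delta(s,[.645,-.236,.30],down(np.radians(104.5)));print(a)
```

```text
[0.49945759 0.01544931 0.24822136] [-3.97444172e-01  3.11596073e+00 -2.10597312e-04] [-1.92666509e-01  1.55853595e-01  1.62380653e+00 -5.87420438e-06
  1.36152304e+00 -2.01719369e+00]
[ -77.78308753 -279.94170983  -51.69916485]
```

View pics/w4.png

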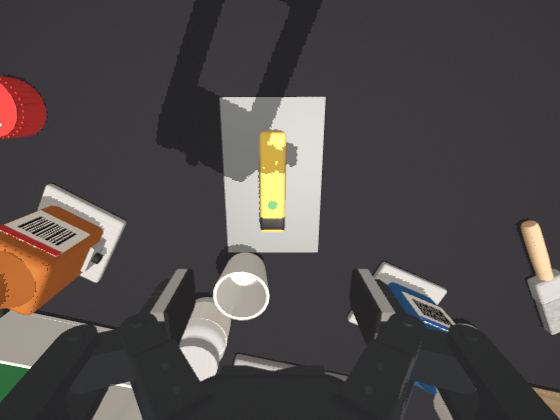

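The scanner lies flat in the middle of the mat, from (273,131) to (273,232), with the mat spanning (221–325, 97–252). Next is the cap.

Request:
{"api": "send_rows", "payload": {
  "targets": [
    [-4,-14,-20,0,0,0,80],
    [-8,-28,-20,0,0,0,80],
    [-11,-40,-12,0,0,0,80],
    [-12,-43,0,0,0,0,80],
    [-12,-43,0,0,0,0,80],
    [-12,-43,0,0,0,0,80],
    [-10,-37,0,0,0,0,80],
    [-6,-22,0,0,0,0,80],
    [-3,-10,0,0,0,0,80],
    [0,0,0,0,0,6,80],
    [0,0,0,0,0,10,80],
    [0,0,0,0,0,10,80],
    [0,0,0,0,0,10,80],
    [0,0,0,0,0,10,80],
    [0,0,0,0,0,10,80],
    [0,0,0,0,0,10,80],
    [0,0,0,0,0,10,80],
    [0,0,0,0,0,10,80],
    [0,0,0,0,0,10,80],
    [0,0,0,0,0,10,80]
  ]
}}

```text
t: 15.8
eef_pos: [0.6451, -0.235, 0.2994]
eef_rot: [-2.254, -2.186, 0.0]
force: [0.5, 0.2, -0.9]
finger_gap: 0.0797
finger_force: 0.0
```

Request:
{"api": "send_rows", "payload": {
  "targets": [
    [0,0,0,0,0,8,80],
    [0,0,0,0,0,0,80],
    [0,0,0,0,0,0,80]
  ]
}}

```text
t: 16.18
eef_pos: [0.6452, -0.2356, 0.2999]
eef_rot: [-2.393, -2.034, 0.0]
force: [-0.1, -0.3, -1.6]
finger_gap: 0.08
finger_force: 0.0
```

Run:
```python
import pickle;from h import *;from bench import get_state,vision
s=get_state();c=vision.camera("wrist");pickle.dump((s,c),open("w5.pkl","wb"))
print(s["eef_pos"],s["eef_rot"],s["joint_positions"])
h=cv2.cvtColor(c["pixels"],cv2.COLOR_RGB2HSV);k=cv2.inRange(h,(0,150,60),(6,255,255))|cv2.inRange(h,(174,150,60),(180,255,255))
n,l,st,ce=cv2.connectedComponentsWithStats(k);print(st[1:][st[1:,4]>200],ce[1:][st[1:,4]>200])
cv2.imwrite("pics/w5.png",c["pixels"][...,::-1])
```

```text
[ 0.64523609 -0.23556607  0.29985376] [-2.39339743e+00 -2.03382746e+00  3.02041462e-04] [-5.12108234e-01  4.86607373e-01  1.03693671e+00  8.47450012e-05
  1.61883171e+00 -3.50024126e-01]
[[ 243  180   58   62 2530]
 [ 156  217   51   51 1852]] [[271.81106719 210.37114625]
 [181.29427646 241.93466523]]
```

View pics/w5.png

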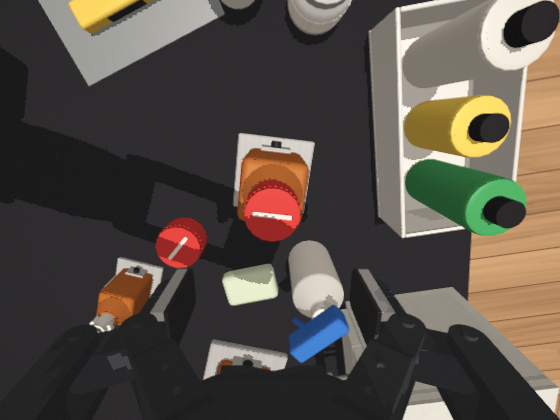

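The cap's top face is centred near (272,213), and the sprayer and soap are clear of the finger line.

Run:
```python
import pickle;from h import *
s,c=pickle.load(open("w5.pkl","rb"));np.set_printoptions(precision=4,suppress=True)
p=c["pixels"].astype(int)[170:250,235:310]
k=(((p[...,0]>190)&(p[...,1]<110))|(p.min(2)>180)).astype(np.uint8)
n,l,st,ce=cv2.connectedComponentsWithStats(k);i=1+st[1:,4].argmax()
e=cv2.fitEllipse(cv2.convexHull(np.argwhere(l==i)[:,::-1].astype(np.int32)));e0=np.array(e[0])+[235,170];print(st[i],e,e0)
print("cap",onplane(c,[e0,(272.5,213)],.199,s))
a=np.linspace(0,6.283,60)[:-1]
for q in((.645,-.236),):
  P=np.c_[q[0]+.025*np.cos(a),q[1]+.025*np.sin(a),0*a+.199];u=proj(c,P,s);print(u.min(0),u.max(0),u.mean(0))
print(onplane(c,[(239,134),(314,142)],.012,s))
r=R.from_rotvec(s["eef_rot"]).as_matrix();print(r)
```

```text
[   9   18   57   40 1379] ((37.73908996582031, 40.915367126464844), (45.56584548950195, 56.68696212768555), 95.77139282226562) [272.7391 210.9154]
cap [[ 0.6464 -0.2305  0.199 ]
 [ 0.6459 -0.2324  0.199 ]]
[243.5777 189.1017] [300.7868 243.3105] [272.1788 216.6214]
[[ 0.6085 -0.1686  0.012 ]
 [ 0.7119 -0.1967  0.012 ]]
[[ 0.1614  0.9869 -0.0006]
 [ 0.9869 -0.1614  0.0005]
 [ 0.0003 -0.0007 -1.    ]]
```

Request:
{"api": "send_rows", "payload": {
  "targets": [
    [0.6,0,15,0,0,0,78],
    [0,0,30,0,0,0,78],
    [0,0,35,0,0,0,78],
    [0,0,27,0,0,0,78],
    [0,0,16,0,0,0,78],
    [0,0,8,0,0,0,78],
    [0,0,3,0,0,0,78],
    [0,0,0,0,0,0,78]
  ]
}}

```text
t: 17.23
eef_pos: [0.6459, -0.2357, 0.167]
eef_rot: [2.396, 2.03, 0.001]
force: [0.3, -0.6, 0.3]
finger_gap: 0.0781
finger_force: 0.0
```

Request:
{"api": "send_rows", "payload": {
  "targets": [
    [0,0,0,0,0,0,60],
    [0,0,0,0,0,0,56],
    [0,0,0,0,0,0,52],
    [0,0,0,0,0,0,46],
    [0,0,0,0,0,0,40],
    [0,0,0,0,0,0,40],
    [0,0,0,0,0,0,40],
    [0,0,0,0,0,0,40]
  ],
  "squeeze": 60
}}

```text
t: 18.23
eef_pos: [0.6455, -0.2355, 0.1664]
eef_rot: [2.397, 2.03, 0.0]
force: [-0.2, -0.2, 4.4]
finger_gap: 0.049
finger_force: 61.2
```

Request:
{"api": "send_rows", "payload": {
  "targets": [
    [0,0,1.5,0,0,0,40],
    [0,0,1.5,0,0,0,40],
    [0,0,1.5,0,0,0,40],
    [0,0,0,0,0,0,40],
    [0,0,0,0,0,0,40]
  ]
}}

```text
t: 18.85
eef_pos: [0.6455, -0.2355, 0.1623]
eef_rot: [2.397, 2.03, 0.0]
force: [-2.0, 0.9, 6.5]
finger_gap: 0.0487
finger_force: 61.5
```

Request:
{"api": "send_rows", "payload": {
  "targets": [
    [0,0,0.8,0,0,0,40],
    [0,0,0.5,0,0,0,40],
    [0,0,0,0,0,0,40],
    [0,0,0,0,0,0,40]
  ]
}}

```text
t: 19.35
eef_pos: [0.6456, -0.2355, 0.1612]
eef_rot: [2.396, 2.03, 0.0]
force: [-2.7, 1.2, 8.0]
finger_gap: 0.0492
finger_force: 61.6
```

Run:
```python
import numpy as np;from bench import get_state,vision
F=[]
for i in range(4):
    vision.camera("top");s=get_state();F.append(np.r_[s["force"],s["torque"],s["eef_pos"]])
print(np.round(np.mean(F,0),4))
```

```text
[-2.9622e+00  1.0432e+00  8.0211e+00  1.1070e-01  4.5520e-01 -4.4000e-03
  6.4560e-01 -2.3550e-01  1.6120e-01]
```

8 N means the cap is about 5 mm down. Now I'll twist it.

Request:
{"api": "send_rows", "payload": {
  "targets": [
    [0,0,0,0,0,-3,40],
    [0,0,0,0,0,-5,40],
    [0,0,0,0,0,-6,40],
    [0,0,0,0,0,-6,40],
    [0,0,0,0,0,0,40]
  ]
}}

```text
t: 20.18
eef_pos: [0.6458, -0.2352, 0.1613]
eef_rot: [2.006, 2.417, 0.001]
force: [-2.6, 2.0, 8.3]
finger_gap: 0.049
finger_force: 61.7
```

Run:
```python
from bench import get_state
s=get_state();print(s["torque"],s["force"],s["joint_positions"])
```

```text
[ 0.20029347  0.32300775 -0.00993061] [-2.60085661  2.01806658  8.34831215] [-5.11430142e-01  5.50122074e-01  1.26588939e+00  4.73082881e-04
  1.32458912e+00 -6.96789294e-01]
```

Request:
{"api": "send_rows", "payload": {
  "targets": [
    [0,0,0,0,0,-4,40],
    [0,0,0,0,0,-7,40],
    [0,0,0,0,0,-8,40],
    [0,0,0,0,0,-8,40],
    [0,0,0,0,0,-8,40],
    [0,0,0,0,0,-7,40],
    [0,0,0,0,0,-5,40],
    [0,0,0,0,0,0,40],
    [0,0,0,0,0,0,40]
  ]
}}

```text
t: 21.3
eef_pos: [0.6454, -0.2352, 0.1612]
eef_rot: [0.878, 3.016, 0.0]
force: [-2.4, 1.4, 8.5]
finger_gap: 0.049
finger_force: 61.6
```

Run:
```python
from bench import get_state,vision
import cv2,numpy as np,pickle
s=get_state();print(s["torque"],s["force"],s["joint_positions"])
c=vision.camera("side");pickle.dump(c,open("s6.pkl","wb"))
cv2.imwrite("pics/s6.png",cv2.resize(c["pixels"][190:280,270:390],None,fx=5,fy=5,interpolation=cv2.INTER_CUBIC)[...,::-1])
```

```text
[0.14572149 0.49625241 0.03728626] [-2.41760135  1.35268122  8.53810389] [-5.11534643e-01  5.50063978e-01  1.26624281e+00  9.32444197e-05
  1.32509400e+00 -1.51600040e+00]
```

View pics/s6.png

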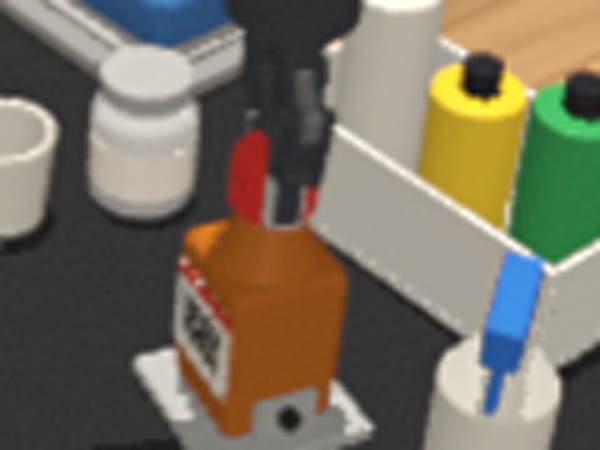

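The side view shows the cap held and pressed down, with the twist finished at very low torque, so it didn't slip. Lifting.

Request:
{"api": "send_rows", "payload": {
  "targets": [
    [0,0,-2,0,0,0,40],
    [0,0,-3,0,0,0,40],
    [0,0,-3,0,0,0,40],
    [0,0,-3,0,0,0,40],
    [0,0,0,0,0,0,40]
  ]
}}

```text
t: 21.98
eef_pos: [0.6452, -0.2355, 0.171]
eef_rot: [-0.878, -3.015, -0.0]
force: [-1.4, 0.4, 0.0]
finger_gap: 0.0492
finger_force: 62.1
```

Force is free. Continuing up.

Request:
{"api": "send_rows", "payload": {
  "targets": [
    [0,0,-5,0,0,0,40],
    [0,0,-8,0,0,0,40],
    [0,0,-12,0,0,0,40],
    [0,0,-16,0,0,0,40],
    [0,0,-18,0,0,0,40],
    [0,0,-16,0,0,0,40],
    [0,0,-13,0,0,0,40],
    [0,0,-7,0,0,0,40],
    [0,0,-3,0,0,0,40],
    [0,0,0,0,0,0,40],
    [0,0,0,0,0,0,40],
    [0,0,0,0,0,0,40]
  ]
}}

```text
t: 23.48
eef_pos: [0.6453, -0.2354, 0.2688]
eef_rot: [-0.878, -3.015, -0.0]
force: [-0.2, 0.6, -0.3]
finger_gap: 0.049
finger_force: 62.1
```

Run:
```python
from bench import get_state,vision
import cv2,numpy as np
f=lambda i:cv2.resize(i,(400,300),interpolation=cv2.INTER_CUBIC)
s=vision.camera("side")["pixels"];t=vision.camera("top")["pixels"]
im=np.vstack([np.hstack([f(s),f(t)]),np.hstack([f(s[190:280,270:390]),f(t[160:280,220:380])])])
cv2.imwrite("pics/end.png",im[...,::-1]);st=get_state();print(st["force"],st["qvel"].round(3))
```

```text
[ 0.08977267 -0.22013133  0.10286006] [-0.    -0.002 -0.002  0.     0.001  0.001]
```

View pics/end.png

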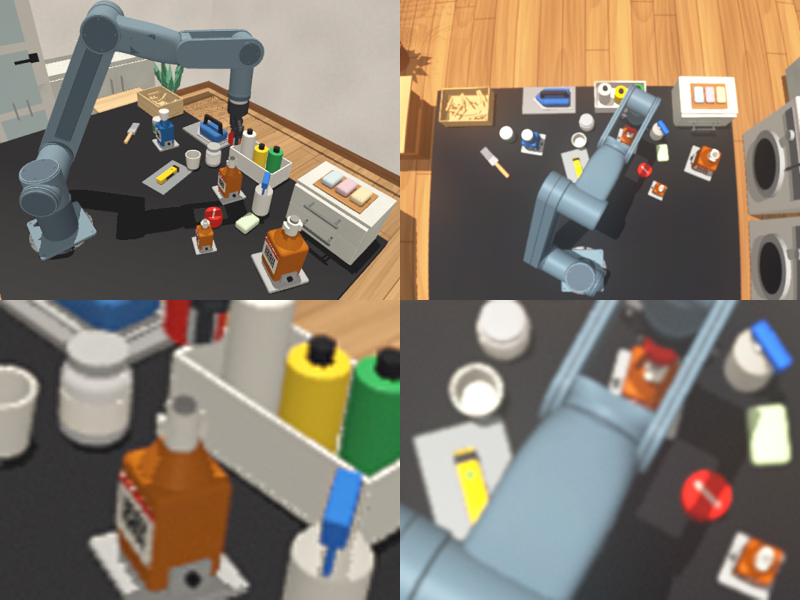

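The bottle's neck is bare, the cap is held above it, the scanner is on its mat and everything else is in place. Handing in.

```bash
python3 -c "
from bench import manip
print(manip.close_job())"
```

```text
the job is handed in; nothing more can be done
None
```

The job is done and handed in at about 24 s: the scanner was aimed at the barcode from about 10 cm, held there for over a second, and laid back on its mat; the red cap was pressed, twisted 67°, lifted off, and is held upright with its rim about 8 cm above the bottle's mouth.

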